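# Switch on the slide-reading station in order

### The arm

A 7-joint arm with a two-finger parallel gripper is mounted at the origin on the work surface. World frame = base frame: x ahead of the robot, y to its left, z up, the work surface at z = 0. Lengths are in m, angles in rad, forces in N, time in s.
With the tool pointing down it reaches from about 0.4 to 0.85 m from the base axis. Payload 10.4 kg.
Tool frame: the origin (TCP) lies at the very end of the fingers, on their centre line; the grasp point (between the pads) lies 19 mm behind it; z points along the fingers, y is the line along which they close (so a half turn about z gives the same grasp; the last joint's range is limited). The gripper opens to 87 mm and grips with 3 to 60 N. Pads are 19 mm wide; open, the fingers measure 117 mm over their backs; the gripper's body (75 mm by 190 mm) begins 51 mm behind the grasp point.
Start: joints at [-1.303, 0.332, -0.065, 1.46, 0.022, 1.35, -0.088], TCP at [0.179, 0.599, 0.198] pointing down, gripper open.
Joint ranges: [-2.6, 2.6], [-0.5, 2.12], [-1.47, 1.34], [0.16, 2.42], [-1.27, 4.41], [0.06, 2.06], [-2.6, 2.6]. Speed limits (rad/s): [2.22, 2.22, 2.79, 2.79, 3.14, 3.14, 3.14].

### API

Orientations are given as a unit quaternion [w, x, y, z].
In Python, from cell import get_state, read_camera, camera_model, close_job gives the robot as it stands.
- The arm moves only by the tool move_arm, never from a script. Its argument "steps" is a list of rows, each an object with "slide": the shift along the tool's x, y, z normalised to -1 to 1, where 1 is 0.04 m, a list of three; "yaw": the turn about the tool's z normalised to -1 to 1, where 1 is pi rad. A call has 1 to 10 rows; each row shifts and turns the commanded pose from where the row before left it, along the tool's axes as they then stand; what a row does not reach is not made up. A row lasts 1/10 s, in which the tool goes at most 50 mm and 8.59 degrees, less where a joint would pass 70% of its speed; a pose out of reach is approached as far as the arm can. A call with a number of a shift or a turn outside -1 to 1 is refused whole. A call with a gripper value outside its range is refused whole. "gripper" is the finger opening in mm, from 0 to 87, set as the call begins (left out, the last holds). The fingers move at their own pace and stop on an object; "grip_force" is the grip in N (left out, the last holds). Time passes only in rows, so rows that do not move let the fingers close. It gives the time, the measured TCP pose, the force, the opening and the grip force at its end, in the units of the state.
- get_state(): the state, without advancing time (a new reading comes with each control period).
- read_camera(name): name is "side" or "top"; returns the picture (384x512x3 uint8, red, green, blue); there is no depth.
- camera_model(name): a dict with "fx", "fy", "cx", "cy" (pixels), "distortion" ([k1, k2, p1, p2, k3] as OpenCV has them; the pictures are not rectified), "world_from_camera" (4x4, takes a point from camera to world coordinates). Camera axes: x right, y up, looking along -z (the intrinsics and any distortion apply to the point x, -y, -z); pixel columns grow to the right and rows downward; lengths in m; the calibration is good to about 2 mm. A picture is of the moment at which its call begins. camera_model takes no time and is no camera call.
- close_job(): hands the job in; it is judged then, once.
The state is a dict: "clock": time; "joint_pos": joint angles; "joint_vel": joint speeds; "joint_torque": joint torques, N m; "eef_pos": TCP position; "eef_rot": TCP orientation; "ft_force": force on the tool from outside, world axes, zero at the start; "torque": the same for the moment, N m; "width": opening from 0.0 (shut) to 1.0 (fully open); "finger_force": force on a finger pad.
Only numpy, scipy, OpenCV 4.12 (cv2) and the standard library are available. Lean on these libraries where they do the work, as an engineer would, in place of code of your own. Each camera call takes 0.05 s, during which the arm holds its last target. There are 200 camera calls.

### The job

Switch on the slide-reading station with the loose push switches on the bench: with the fingertips, gently press the large round key (power), then the long bar key (fan), then the square key (slide warmer), each until it stays down nearly level with its housing. Leave the small round key up, do not lift, carry or shove any switch, and leave the bottles and boxes around them alone.

Things in the scene. Friction and masses are not known exactly. Their poses are not given: they have to be found in the camera images.
- main_pod: large round switch, loose on the table, about 300 g: round white housing 68 mm across, 26 mm high on a rubber foot, with a round grey key 42 mm across standing 14 mm above it. Origin: centre of the underside; z up.
- main_top (a point): centre of the top face of the large round switch's key, about 40 mm above the table when the key is up; it moves with the key.
- main_key (a joint): how far the large round switch's key is pushed down, in m: 0 is up (it may start up to 1 mm down), 0.010 is the stop. It slides straight down against a steady 4 N, has no spring and stays where it is pushed; it counts as on beyond 0.006. The key rides on a cushion of about 3.5 N/mm (up to 6 mm), so its top goes about 1 mm further down while pressed and springs back by that on release.
- bar_pod: long bar switch, loose on the table, about 300 g: oblong white housing 46 x 88 mm (its x, y), 26 mm high on a rubber foot, with an oblong grey key 22 x 66 mm (x, y) standing 14 mm above it. Origin: centre of the underside; z up.
- bar_top (a point): centre of the top face of the long bar switch's key, about 40 mm above the table when the key is up; it moves with the key.
- bar_key (a joint): how far the long bar switch's key is pushed down, in m: 0 is up (it may start up to 1 mm down), 0.010 is the stop. It slides straight down against a steady 4 N, has no spring and stays where it is pushed; it counts as on beyond 0.006. The key rides on a cushion of about 3.5 N/mm (up to 6 mm), so its top goes about 1 mm further down while pressed and springs back by that on release.
- square_pod: square switch, loose on the table, about 300 g: square white housing 62 x 62 mm, 26 mm high on a rubber foot, with a square grey key 38 x 38 mm standing 14 mm above it. Origin: centre of the underside; z up.
- square_top (a point): centre of the top face of the square switch's key, about 40 mm above the table when the key is up; it moves with the key.
- square_key (a joint): how far the square switch's key is pushed down, in m: 0 is up (it may start up to 1 mm down), 0.010 is the stop. It slides straight down against a steady 4 N, has no spring and stays where it is pushed; it counts as on beyond 0.006. The key rides on a cushion of about 3.5 N/mm (up to 6 mm), so its top goes about 1 mm further down while pressed and springs back by that on release.
- small_pod: small round switch, loose on the table, about 300 g: round white housing 52 mm across, 26 mm high on a rubber foot, with a round grey key 22 mm across standing 14 mm above it. Origin: centre of the underside; z up.
- small_top (a point): centre of the top face of the small round switch's key, about 40 mm above the table when the key is up; it moves with the key.
- small_key (a joint): how far the small round switch's key is pushed down, in m: 0 is up (it may start up to 1 mm down), 0.010 is the stop. It slides straight down against a steady 4 N, has no spring and stays where it is pushed; it counts as on beyond 0.006. The key rides on a cushion of about 3.5 N/mm (up to 6 mm), so its top goes about 1 mm further down while pressed and springs back by that on release.
- dropper: white dropper bottle, 34 mm across, 75 mm high, loose bystander to leave alone. Origin: centre of the underside.
- stain: amber glass jar with black cap, 44 mm across, 70 mm high, loose bystander to leave alone. Origin: centre of the underside.
- beaker: open glass beaker, 50 mm across, 60 mm high, loose bystander to leave alone. Origin: centre of the underside.
- coverslips: clear coverslip box with paper lid, 41 x 41 x 28 mm, loose bystander to leave alone. Origin: centre of the underside.
- slidebox: closed blue slide box, 87 x 172 x 34 mm, loose bystander to leave alone. Origin: centre of the underside.
- oil: white oil bottle, 40 mm across, 85 mm high, loose bystander to leave alone. Origin: centre of the underside.
- mailer: white slide mailer, 35 x 85 x 18 mm, loose bystander to leave alone. Origin: centre of the underside.

How it is judged:
By the outcome, as a careful person would: the job done as asked, in the order asked, and still so for the second after the job is handed in, with the robot touching nothing.
It also fails if it takes over 51 s, if anything falls off the work surface, if the arm or the gripper's body presses on something with over 40 N, if the wrist force passes 120 N, or if a joint passes its speed limit or range.

## Working session

There is one attempt and no reset: what is moved stays moved. The work goes in short steps, Python scripts to look and compute and a tool call to move; the robot and the scene stay as the last step left them, time stands still between calls to the robot, and variables do not carry over. Pictures are saved under pics/ and viewed, at most 10 in all, crops included, and the job is handed in when it is done.

Besides the shell and the picture viewer there is one more tool, called after "Call:" as name([rows], argument=value, ...), one row to a line, values as JSON. move_arm: Moves the arm, as the interface text tells. Scaled input: -1 to 1 covers 0.04 m each way for a shift and pi rad each way for a turn. Its arguments: {"type":"object","properties":{"steps":{"type":"array","items":{"type":"object","properties":{"slide":{"type":"array","items":{"type":"number","minimum":-1,"maximum":1}},"yaw":{"type":"number","minimum":-1,"maximum":1}}}},"gripper":{"type":"number"},"grip_force":{"type":"number"}},"required":["steps"]}

```bash
mkdir -p pics; python3 - <<'E'
from cell import *
import cv2
for n in("top","side"):
    cv2.imwrite(f"pics/{n}0.png",cv2.resize(read_camera(n)[:,:,::-1],(800,600)))
    m=camera_model(n);print(n,{k:(v if k!='world_from_camera' else [list(map(lambda x:round(float(x),3),r)) for r in v]) for k,v in m.items()})
s=get_state();print(s)
E
```

```text
top {'fx': 347.8094346827856, 'fy': 347.8094346827856, 'cx': 258.01373620177657, 'cy': 188.6283896804831, 'distortion': array([-0.02019033,  0.        ,  0.        ,  0.        ,  0.        ]), 'world_from_camera': [[0.025, 0.984, -0.175, 0.488], [-1.0, 0.022, -0.018, -0.011], [-0.014, 0.176, 0.984, 0.828], [0.0, 0.0, 0.0, 1.0]]}
side {'fx': 361.45874396746075, 'fy': 361.45874396746075, 'cx': 257.32119203400686, 'cy': 193.81306125749708, 'distortion': array([0.01868076, 0.        , 0.        , 0.        , 0.        ]), 'world_from_camera': [[0.997, 0.048, -0.064, 0.56], [-0.079, 0.718, -0.691, -0.556], [0.013, 0.694, 0.72, 0.653], [0.0, 0.0, 0.0, 1.0]]}
{'clock': 0.1, 'joint_pos': array([-1.30260725,  0.33282364, -0.06467605,  1.46082415,  0.02160789,
        1.34990283, -0.08855002]), 'joint_vel': array([-0.00242292, -0.00160393,  0.00080339, -0.00304206, -0.00156398,
        0.00137752, -0.00059959]), 'joint_torque': array([ 1.45950075e-03, -6.24540997e+01,  2.47335120e-02, -3.90721500e+01,
       -6.13401644e-02,  3.66615190e-02,  9.87502654e-05]), 'eef_pos': array([0.17910894, 0.59840586, 0.19703996]), 'eef_rot': array([-5.61064360e-05,  1.44908718e-01,  9.89444827e-01, -6.28755899e-04]), 'ft_force': array([ 0.20954736, -0.05455419, -0.01745773]), 'torque': array([ 0.03397784, -0.05319988,  0.03697431]), 'finger_force': 0.0, 'width': 1.0005812686176647}
```

View pics/top0.png

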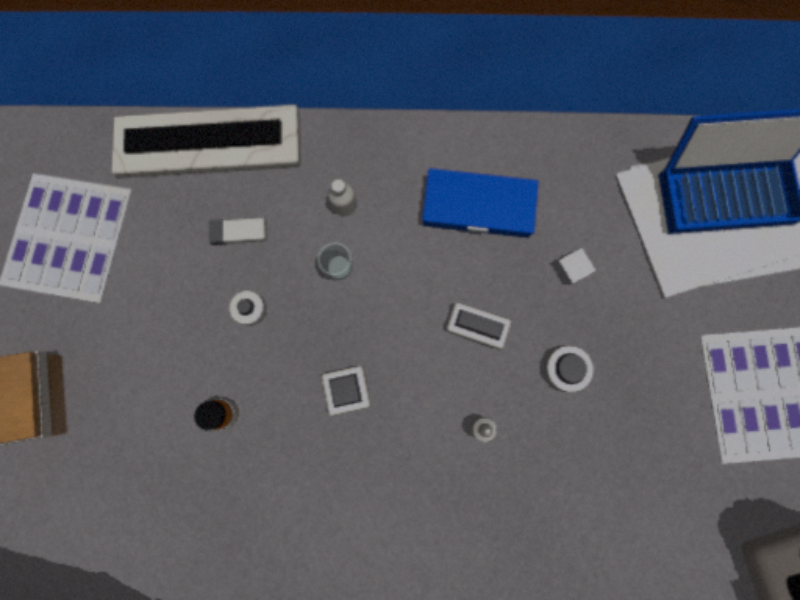

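View pics/side0.png

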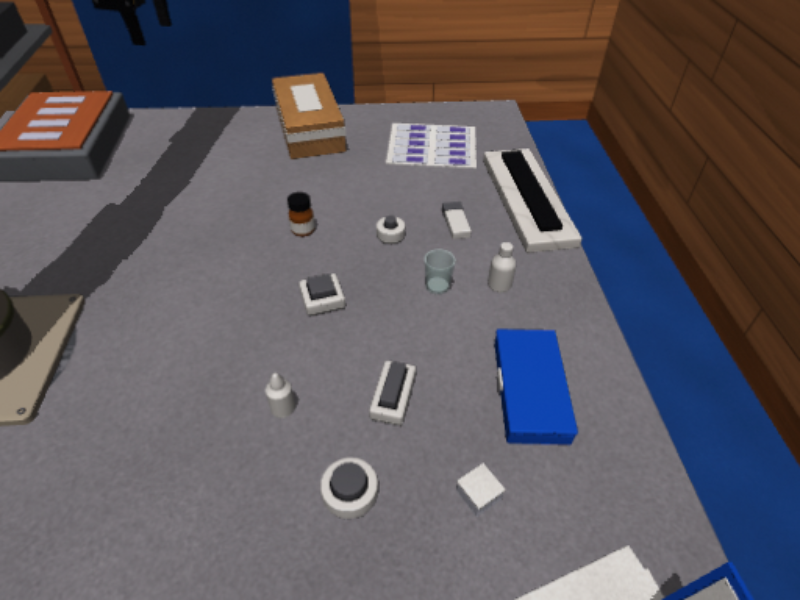

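The top view shows the large round switch at (571,369), bar at (479,325), square at (346,390), and small round at (246,307). The dropper bottle is at (484,429) and the coverslips are at (576,265). Next I'll measure the key tops from both cameras.

```bash
cat > h.py <<'E'
from cell import *
import cv2, numpy as np
def ray(n,px):
    m=camera_model(n);K=np.array([[m['fx'],0,m['cx']],[0,m['fy'],m['cy']],[0,0,1.]])
    u=cv2.undistortPoints(np.array([[px]],float),K,m['distortion'])[0,0]
    T=np.array(m['world_from_camera']);return T[:3,3],T[:3,:3]@np.array([u[0],-u[1],-1])
def onz(n,px,z):
    o,d=ray(n,px);return o+d*(z-o[2])/d[2]
def tri(a,b):
    (o1,d1),(o2,d2)=ray('top',a),ray('side',b)
    s=np.linalg.lstsq(np.c_[d1,-d2],o2-o1,rcond=None)[0]
    p,q=o1+s[0]*d1,o2+s[1]*d2;return (p+q)/2,np.linalg.norm(p-q)
E
python3 - <<'E'
from h import *
im={n:read_camera(n) for n in('top','side')}
P={'main':((571,369),(350,481)),'bar':((479,325),(394,384)),'square':((346,390),(321,286)),'small':((246,307),(390,222))}
for k,(t,s) in P.items():
    c=[]
    for n,p in(('top',t),('side',s)):
        p=np.array(p)*.64; g=cv2.cvtColor(im[n],cv2.COLOR_RGB2GRAY).astype(int)
        x,y=map(int,p); seed=g[y-1:y+2,x-1:x+2].mean()
        m=(abs(g-seed)<14).astype(np.uint8)
        r=30; mm=np.zeros_like(m); mm[y-r:y+r,x-r:x+r]=m[y-r:y+r,x-r:x+r]
        _,L,st,ce=cv2.connectedComponentsWithStats(mm,connectivity=4); l=L[y,x]
        pts=np.argwhere(L==l)[:,::-1].astype(np.float32)
        W=np.array([onz(n,q,.04)[:2] for q in pts]);
        rc=cv2.minAreaRect(W.astype(np.float32)*1000)
        c.append(ce[l]); print(k,n,round(seed),st[l],ce[l].round(1),'onz',onz(n,ce[l],.04).round(4),'rect',np.round(rc[1],0),round(rc[2],1), np.round(rc[0]))
    print('  tri',*[np.round(v,4) for v in tri(*c)])
for k,p,z in(('dropper',(484,429),.07),('cover',(576,265),.028),('beaker',(334,262),.03),('stain',(212,415),.06)): print(k,onz('top',np.array(p)*.64,z).round(3))
E
```

```text
main top 81 [358 226  17  20 231] [366.4 235.3] onz [ 0.5272 -0.242   0.04  ] rect [37. 36.] 45.2 [ 527. -242.]
main side 80 [212 296  23  21 342] [222.6 306.2] onz [ 0.53   -0.2446  0.04  ] rect [37. 37.] 41.5 [ 530. -244.]
  tri [ 0.5286 -0.2429  0.0364] 0.0025
bar top 80 [294 199  28  18 233] [307.4 206.9] onz [ 0.5883 -0.1099  0.04  ] rect [63. 20.] 71.3 [ 588. -109.]
bar side 80 [243 231  16  27 241] [251.  244.2] onz [ 0.5904 -0.1115  0.04  ] rect [66. 19.] 71.4 [ 591. -110.]
  tri [ 0.5896 -0.1101  0.0379] 0.0019
square top 77 [211 240  18  20 273] [219.7 249.5] onz [0.488 0.086 0.04 ] rect [40. 36.] 12.6 [488.  86.]
square side 80 [197 175  17  13 156] [204.7 181.3] onz [0.4908 0.0832 0.04  ] rect [36. 38.] 13.1 [491.  84.]
  tri [0.4892 0.0866 0.0366] 0.0025
small top 76 [152 191   8   9  53] [155.6 195.4] onz [0.6071 0.2397 0.04  ] rect [17. 17.] 20.1 [607. 240.]
small side 68 [246 139   7   5  22] [249.  140.7] onz [0.6084 0.2356 0.04  ] rect [18. 16.] 86.4 [608. 234.]
  tri [0.6083 0.2411 0.0356] 0.001
dropper [ 0.44  -0.111  0.07 ]
cover [ 0.681 -0.255  0.028]
beaker [0.678 0.11  0.03 ]
stain [0.449 0.265 0.06 ]
```

```bash
cat >> h.py <<'E'
from scipy.spatial.transform import Rotation as Ro
def to(*w):
    s=get_state();q=s['eef_rot'];R=Ro.from_quat([*q[1:],q[0]]).as_matrix();p=s['eef_pos']
    print('t',s['clock'],'p',p.round(4),'F',s['ft_force'].round(2),'tooly deg',np.degrees(np.arctan2(R[1,1],R[0,1])).round(1),'j',s['joint_pos'].round(2))
    for x in w:
        d=R.T@(np.array(x)-p);print(x,'units',(d/.04).round(3));p=np.array(x)
E
python3 -c "
from h import *
to((.5,.25,.18),(.56,0,.15),(.5285,-.243,.12),(.5285,-.243,.047))"
```

```text
t 0.2 p [0.1792 0.5985 0.1973] F [-0.14 -0.33  0.97] tooly deg 73.3 j [-1.3   0.33 -0.06  1.46  0.02  1.35 -0.09]
(0.5, 0.25, 0.18) units [-10.183  -6.047   0.438]
(0.56, 0, 0.15) units [-3.229 -5.557  0.755]
(0.5285, -0.243, 0.12) units [-0.988 -6.045  0.755]
(0.5285, -0.243, 0.047) units [0.000e+00 1.000e-03 1.825e+00]
```

Call:
move_arm([
  {"slide":[-0.3,-0.18,0]},
  {"slide":[-0.6,-0.35,0]},
  {"slide":[-0.8,-0.47,0.05]},
  {"slide":[-0.8,-0.47,0.05]},
  {"slide":[-0.8,-0.47,0.05]},
  {"slide":[-0.8,-0.47,0.05]},
  {"slide":[-0.8,-0.47,0.05]},
  {"slide":[-0.8,-0.47,0.05]},
  {"slide":[-0.8,-0.47,0.05]},
  {"slide":[-0.8,-0.47,0.05]},
], gripper=0, grip_force=10)

```text
invalid input at $.steps[0]: expected keys slide, yaw
```

Call:
move_arm([
  {"slide":[-0.8,-0.47,0.03]},
  {"slide":[-0.8,-0.47,0]},
  {"slide":[-0.7,-0.47,0]},
  {"slide":[-0.6,-0.6,0.1]},
  {"slide":[-0.5,-0.7,0.1]},
  {"slide":[-0.4,-0.7,0.1]},
  {"slide":[-0.4,-0.7,0.1]},
  {"slide":[-0.4,-0.7,0.1]},
  {"slide":[-0.4,-0.7,0.1]},
  {"slide":[-0.4,-0.7,0.1]},
])

```text
invalid input at $.steps[0]: expected keys slide, yaw
```

```bash
python3 -c "
from h import *
to((.5285,-.243,.12),(.5285,-.243,.047))"
```

```text
t 0.2 p [0.1792 0.5985 0.1973] F [-0.14 -0.33  0.97] tooly deg 73.3 j [-1.3   0.33 -0.06  1.46  0.02  1.35 -0.09]
(0.5285, -0.243, 0.12) units [-14.399 -17.649   1.947]
(0.5285, -0.243, 0.047) units [0.000e+00 1.000e-03 1.825e+00]
```

Every row needs a yaw value too.

Call:
move_arm([
  {"slide":[-0.3,-0.18,0],"yaw":0},
  {"slide":[-0.6,-0.35,0],"yaw":0},
  {"slide":[-0.8,-0.47,0.05],"yaw":0},
  {"slide":[-0.8,-0.47,0.05],"yaw":0},
  {"slide":[-0.8,-0.47,0.05],"yaw":0},
  {"slide":[-0.8,-0.47,0.05],"yaw":0},
  {"slide":[-0.8,-0.47,0.05],"yaw":0},
  {"slide":[-0.8,-0.47,0.05],"yaw":0},
  {"slide":[-0.8,-0.47,0.05],"yaw":0},
  {"slide":[-0.8,-0.47,0.05],"yaw":0},
], gripper=0, grip_force=10)

```text
clock: 1.2
eef_pos: [0.411, 0.3483, 0.1818]
eef_rot: [0.0, 0.145, 0.989, 0.0]
ft_force: [0.1, 1.4, -0.4]
width: 0.174
finger_force: 0.0
```

```bash
python3 -c "
from h import *
to((.5,.25,.18),(.56,0,.15),(.5285,-.243,.12),(.5285,-.243,.047))"
```

```text
t 1.2 p [0.411  0.3483 0.1818] F [ 0.05  1.37 -0.41] tooly deg 73.3 j [-0.91  0.15  0.14  1.72 -0.02  1.27  0.51]
(0.5, 0.25, 0.18) units [-2.839 -1.713  0.045]
(0.56, 0, 0.15) units [-3.234 -5.555  0.749]
(0.5285, -0.243, 0.12) units [-0.992 -6.045  0.748]
(0.5285, -0.243, 0.047) units [ 0.000e+00 -1.000e-03  1.825e+00]
```

Call:
move_arm([
  {"slide":[-0.8,-0.5,0],"yaw":0},
  {"slide":[-0.8,-0.5,0],"yaw":0},
  {"slide":[-0.8,-0.6,0.05],"yaw":0},
  {"slide":[-0.7,-0.7,0.1],"yaw":0},
  {"slide":[-0.6,-0.8,0.1],"yaw":0},
  {"slide":[-0.5,-0.8,0.1],"yaw":0},
  {"slide":[-0.5,-0.8,0.1],"yaw":0},
  {"slide":[-0.5,-0.8,0.1],"yaw":0},
  {"slide":[-0.4,-0.8,0.1],"yaw":0},
  {"slide":[-0.4,-0.8,0.1],"yaw":0},
])

```text
clock: 2.2
eef_pos: [0.5579, 0.0072, 0.1517]
eef_rot: [0.0, 0.145, 0.989, 0.0]
ft_force: [-0.5, -0.5, 0.2]
width: 0.003
finger_force: 0.0
```

Call:
move_arm([
  {"slide":[-0.2,-0.8,0.1],"yaw":0},
  {"slide":[-0.1,-0.8,0.1],"yaw":0},
  {"slide":[-0.1,-0.8,0.1],"yaw":0},
  {"slide":[-0.1,-0.8,0.1],"yaw":0},
  {"slide":[-0.1,-0.8,0.1],"yaw":0},
  {"slide":[-0.1,-0.8,0.1],"yaw":0},
  {"slide":[-0.1,-0.6,0.1],"yaw":0},
  {"slide":[0,-0.3,0.1],"yaw":0},
  {"slide":[0,0,0],"yaw":0},
])

```text
clock: 3.1
eef_pos: [0.522, -0.2196, 0.1192]
eef_rot: [-0.001, 0.147, 0.989, -0.0]
ft_force: [-0.2, 0.5, -1.2]
width: 0.004
finger_force: 0.0
```

```bash
python3 -c "
from h import *
to((.5285,-.243,.12),(.5285,-.243,.047))"
```

```text
t 3.1 p [ 0.522  -0.2196  0.1192] F [-0.25  0.49 -1.23] tooly deg 73.2 j [-0.14  0.28  0.55  1.75 -0.16  1.16  1.72]
(0.5285, -0.243, 0.12) units [-0.325 -0.513 -0.02 ]
(0.5285, -0.243, 0.047) units [-2.000e-03  1.000e-03  1.825e+00]
```

Call:
move_arm([
  {"slide":[-0.16,-0.26,0],"yaw":0},
  {"slide":[-0.16,-0.25,0.15],"yaw":0},
  {"slide":[0,0,0.4],"yaw":0},
  {"slide":[0,0,0.5],"yaw":0},
  {"slide":[0,0,0.3],"yaw":0},
  {"slide":[0,0,0.2],"yaw":0},
  {"slide":[0,0,0.15],"yaw":0},
  {"slide":[0,0,0],"yaw":0},
  {"slide":[0,0,0],"yaw":0},
])

```text
clock: 4.0
eef_pos: [0.5303, -0.2411, 0.0522]
eef_rot: [0.0, 0.145, 0.989, 0.0]
ft_force: [-0.7, -0.1, 0.2]
width: 0.004
finger_force: 0.0
```

```bash
python3 - <<'E'
from h import *
to((.5285,-.243,.047),(.5285,-.243,.04))
a=read_camera('side')[240:360,150:310,::-1];b=read_camera('top')[170:290,290:450,::-1]
cv2.imwrite('pics/m1.png',cv2.resize(np.hstack([a,b]),(800,300),interpolation=2))
E
```

```text
t 4.0 p [ 0.5303 -0.2411  0.0522] F [-0.75 -0.13  0.24] tooly deg 73.3 j [-0.08  0.4   0.53  1.77 -0.23  1.04  1.81]
(0.5285, -0.243, 0.047) units [ 0.03  -0.057  0.13 ]
(0.5285, -0.243, 0.04) units [ 0.    -0.     0.175]
```

View pics/m1.png

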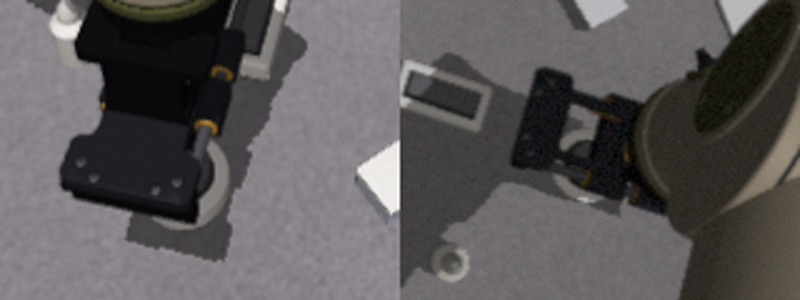

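The gripper's body hides the fingertips in both views, but it sits over the large round switch and clear of the neighbours. I'll press slowly and watch the force.

Call:
move_arm([
  {"slide":[0.015,-0.03,0.06],"yaw":0},
  {"slide":[0.015,-0.027,0.06],"yaw":0},
  {"slide":[0,0,0.06],"yaw":0},
  {"slide":[0,0,0.05],"yaw":0},
  {"slide":[0,0,0.05],"yaw":0},
  {"slide":[0,0,0.04],"yaw":0},
  {"slide":[0,0,0.03],"yaw":0},
  {"slide":[0,0,0],"yaw":0},
])

```text
clock: 4.9
eef_pos: [0.528, -0.2428, 0.0375]
eef_rot: [-0.0, 0.145, 0.989, 0.0]
ft_force: [-0.3, -0.9, -0.3]
width: 0.002
finger_force: 0.0
```

Call:
move_arm([
  {"slide":[0,0,0.03],"yaw":0},
  {"slide":[0,0,0.03],"yaw":0},
  {"slide":[0,0,0.03],"yaw":0},
  {"slide":[0,0,0.03],"yaw":0},
  {"slide":[0,0,0],"yaw":0},
])

```text
clock: 5.4
eef_pos: [0.528, -0.2428, 0.0327]
eef_rot: [-0.0, 0.145, 0.989, 0.0]
ft_force: [0.3, 0.3, -0.1]
width: 0.006
finger_force: 0.0
```

Call:
move_arm([
  {"slide":[0,0,0.02],"yaw":0},
  {"slide":[0,0,0.02],"yaw":0},
  {"slide":[0,0,0],"yaw":0},
])

```text
clock: 5.7
eef_pos: [0.528, -0.2428, 0.0312]
eef_rot: [-0.0, 0.145, 0.989, 0.0]
ft_force: [0.8, -0.3, 1.3]
width: 0.006
finger_force: 0.0
```

```bash
python3 - <<'E'
from h import *
to((.5285,-.243,.03))
print(get_state()['joint_torque'].round(2))
a=read_camera('side')[240:360,150:310,::-1];b=read_camera('top')[170:290,290:450,::-1]
cv2.imwrite('pics/m2.png',cv2.convertScaleAbs(cv2.resize(np.hstack([a,b]),(800,300),interpolation=2),alpha=2))
E
```

```text
t 5.7 p [ 0.528  -0.2428  0.0312] F [ 0.78 -0.27  1.34] tooly deg 73.3 j [-0.07  0.42  0.52  1.78 -0.24  1.    1.82]
(0.5285, -0.243, 0.03) units [-0.012 -0.001  0.03 ]
[ 2.000e-02 -5.522e+01  8.930e+00 -3.264e+01  5.000e-02  3.000e-02
  1.000e-02]
```

View pics/m2.png

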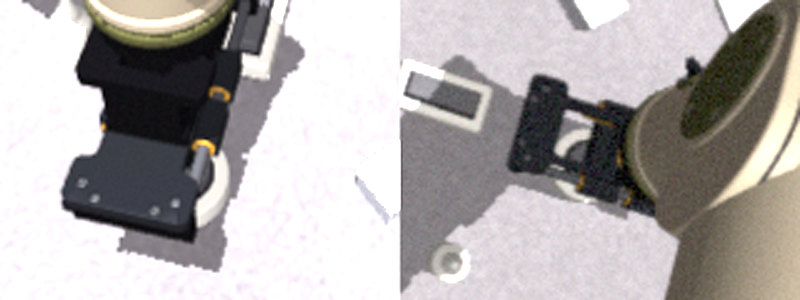

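Still no clear contact, so the closed fingertips may sit a little behind the nominal TCP. I'll go on in 1 mm steps.

Call:
move_arm([
  {"slide":[0,0,0.025],"yaw":0},
  {"slide":[0,0,0],"yaw":0},
])

```text
clock: 6.0
eef_pos: [0.5281, -0.2428, 0.0302]
eef_rot: [-0.0, 0.145, 0.989, 0.0]
ft_force: [-0.7, 1.1, 0.3]
width: 0.004
finger_force: 0.0
```

Call:
move_arm([
  {"slide":[0,0,0.025],"yaw":0},
  {"slide":[0,0,0],"yaw":0},
])

```text
clock: 6.2
eef_pos: [0.5281, -0.2428, 0.0292]
eef_rot: [-0.0, 0.145, 0.989, 0.0]
ft_force: [-0.4, -0.3, 0.8]
width: 0.006
finger_force: 0.0
```

Call:
move_arm([
  {"slide":[0,0,0.025],"yaw":0},
  {"slide":[0,0,0],"yaw":0},
])

```text
clock: 6.4
eef_pos: [0.5281, -0.2428, 0.0282]
eef_rot: [-0.0, 0.145, 0.989, 0.0]
ft_force: [-0.8, -0.0, -0.1]
width: 0.005
finger_force: 0.0
```

Call:
move_arm([
  {"slide":[0,0,0.025],"yaw":0},
  {"slide":[0,0,0],"yaw":0},
])

```text
clock: 6.6
eef_pos: [0.528, -0.2428, 0.0272]
eef_rot: [-0.0, 0.145, 0.989, 0.0]
ft_force: [1.3, -0.0, -0.7]
width: 0.003
finger_force: 0.0
```

No contact even at 27 mm. I'll lift, move aside and check the switch and where the fingertip really is.

Call:
move_arm([
  {"slide":[0,0,-0.3],"yaw":0},
  {"slide":[0,0,-0.6],"yaw":0},
  {"slide":[0,0,-0.7],"yaw":0},
  {"slide":[0.3,0.4,-0.4],"yaw":0},
  {"slide":[0.5,0.7,0],"yaw":0},
  {"slide":[0.5,0.8,0],"yaw":0},
  {"slide":[0.4,0.8,0],"yaw":0},
  {"slide":[0.3,0.6,0],"yaw":0},
  {"slide":[0,0.2,0],"yaw":0},
  {"slide":[0,0,0],"yaw":0},
])

```text
clock: 7.6
eef_pos: [0.4923, -0.0849, 0.1082]
eef_rot: [0.001, 0.144, 0.99, 0.0]
ft_force: [0.5, -0.1, -0.9]
width: 0.005
finger_force: 0.0
```

```bash
cat >> h.py <<'E'
def proj(n,P):
    m=camera_model(n);K=np.array([[m['fx'],0,m['cx']],[0,m['fy'],m['cy']],[0,0,1.]])
    T=np.linalg.inv(np.array(m['world_from_camera']));c=T[:3,:3]@np.array(P)+T[:3,3]
    return cv2.projectPoints(np.array([[c[0],-c[1],-c[2]]]),np.zeros(3),np.zeros(3),K,m['distortion'])[0].ravel()
E
python3 - <<'E'
from h import *
to((.5285,-.243,.047))
s=get_state();p=s['eef_pos']
for z in(0,.02,.07): print(z,*[proj(n,p+[0,0,z]).round(1) for n in('top','side')])
a=read_camera('side')[100:370,110:370,::-1].copy();b=read_camera('top')[120:390,200:460,::-1].copy()
x,y=(proj('side',p)-[110,100]).round().astype(int);cv2.circle(a,(x,y),1,(0,0,255),-1)
x,y=(proj('top',p)-[200,120]).round().astype(int);cv2.circle(b,(x,y),1,(0,0,255),-1)
cv2.imwrite('pics/m3.png',cv2.convertScaleAbs(cv2.resize(np.hstack([a,b]),(800,415),interpolation=2),alpha=1.5))
E
```

```text
t 7.6 p [ 0.4923 -0.0849  0.1082] F [ 0.48 -0.07 -0.91] tooly deg 73.5 j [-0.36  0.13  0.47  1.92 -0.06  1.1   1.42]
(0.5285, -0.243, 0.047) units [-1.991 -3.532  1.529]
0 [299.4 249.3] [200.5 215.6]
0.02 [300.4 249.2] [199.4 208.8]
0.07 [303.3 249.1] [196.6 190.7]Traceback (most recent call last):
  File "<stdin>", line 8, in <module>
    return _nx.concatenate(arrs, 1, dtype=dtype, casting=casting)
           ~~~~~~~~~~~~~~~^^^^^^^^^^^^^^^^^^^^^^^^^^^^^^^^^^^^^^^
ValueError: all the input array dimensions except for the concatenation axis must match exactly, but along dimension 0, the array at index 0 has size 270 and the array at index 1 has size 264
```

```bash
python3 - <<'E'
from h import *
p=get_state()['eef_pos'];o=[]
for n,r,c in(('side',110,110),('top',120,200)):
    a=read_camera(n)[r:r+260,c:c+260,::-1].copy()
    x,y=(proj(n,p)-[c,r]).round().astype(int);cv2.circle(a,(x,y),1,(0,0,255),-1);o.append(a)
cv2.imwrite('pics/m3.png',cv2.convertScaleAbs(cv2.resize(np.hstack(o),(800,400),interpolation=2),alpha=1.5))
E
```

```text
(no output)
```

View pics/m3.png

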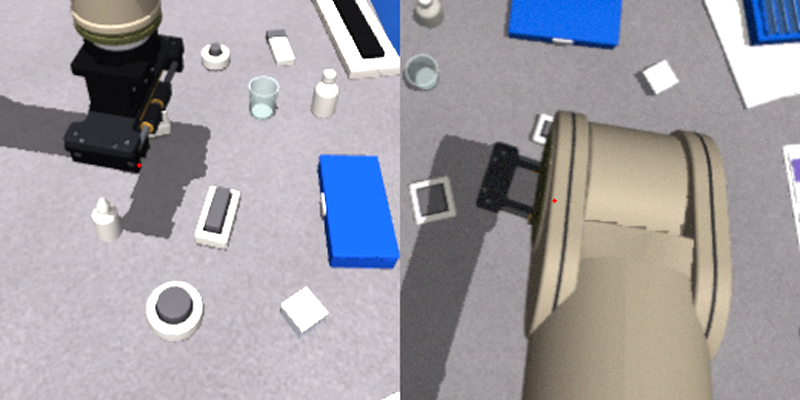

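```bash
python3 - <<'E'
from h import *
im=read_camera('side'); g=cv2.cvtColor(im,cv2.COLOR_RGB2GRAY).astype(int)
old=cv2.cvtColor(cv2.resize(cv2.imread('pics/side0.png'),(512,384),interpolation=cv2.INTER_AREA),cv2.COLOR_BGR2GRAY).astype(int)
for G in(old,g):
    x,y=222,306
    print('col',G[285:335,x]); 
    m=(abs(G-G[y,x])<16).astype(np.uint8);m[:280]=0;m[330:]=0
    _,L,st,ce=cv2.connectedComponentsWithStats(m,connectivity=4);print(st[L[y,x]],ce[L[y,x]].round(2))
for z in(.04,.03): print(proj('side',(.5285,-.243,z)).round(1))
E
```

```text
col [118 117 117 116 115 116 117 135 175 194 166 115  83  78  79  78  78  78
  79  80  80  80  80  80  80  81  81  81  82  83  84  76  56  48  44  76
 147 199 207 208 209 192 146 134 131 127 118 106 109 109]
[211 297  24  20 340] [222.54 306.31]
col [134 132 132 131 130 130 131 147 197 222 192 125  90  89  90  89  90  90
  90  91  91  92  91  92  91  92  91  93  93  93  99  90  60  56  45  73
 173 226 226 226 229 217 157 150 147 145 134 115 127 123]
[212 296  23  21 341] [222.55 306.21]
[221.7 305.5]
[222. 308.]
```

The large key is still up and hasn't moved, so the fingertips never reached it. The gripper's body hides them in this orientation, so I'll turn about 85° to see them.

Call:
move_arm([
  {"slide":[0,0,0],"yaw":0.047},
  {"slide":[0,0,0],"yaw":0.047},
  {"slide":[0,0,0],"yaw":0.047},
  {"slide":[0,0,0],"yaw":0.047},
  {"slide":[0,0,0],"yaw":0.047},
  {"slide":[0,0,0],"yaw":0.047},
  {"slide":[0,0,0],"yaw":0.047},
  {"slide":[0,0,0],"yaw":0.047},
  {"slide":[0,0,0],"yaw":0.047},
  {"slide":[0,0,0],"yaw":0.047},
])

```text
clock: 8.85
eef_pos: [0.4915, -0.0868, 0.1073]
eef_rot: [0.0, 0.775, 0.631, -0.0]
ft_force: [0.6, -0.3, -0.1]
width: 0.007
finger_force: 0.0
```

```bash
python3 - <<'E'
from h import *
to((.5285,-.243,.047))
p=get_state()['eef_pos'];n='side';r,c=120,110
a=read_camera(n)[r:r+150,c:c+200,::-1].copy()
a=cv2.convertScaleAbs(cv2.resize(a,(800,600),interpolation=2),alpha=1.7)
for z in(0,.01,.02,.03): 
  x,y=((proj(n,p+[0,0,z])-[c,r]+.5)*4).round().astype(int);print(z,x,y);cv2.circle(a,(x,y),3,(0,0,255),-1)
cv2.imwrite('pics/m4.png',a)
E
```

```text
t 8.85 p [ 0.4915 -0.0868  0.1073] F [ 0.62 -0.29 -0.1 ] tooly deg -11.7 j [-0.46  0.13  0.59  1.93 -0.08  1.1  -0.04]
(0.5285, -0.243, 0.047) units [-3.636  1.696  1.508]
0 362 388
0.01 360 375
0.02 358 362
0.03 356 348
```

View pics/m4.png

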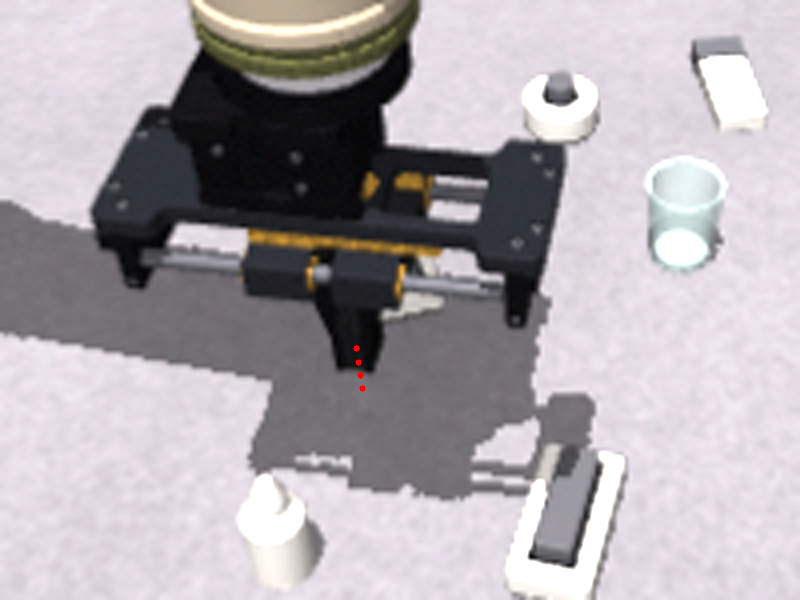

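The closed fingertips show at about (355,369), which is 15–20 mm above the reported TCP. That explains the missed contact. I'll go back to the large key and press lower, watching the force.

Call:
move_arm([
  {"slide":[-0.3,0.14,0],"yaw":0},
  {"slide":[-0.6,0.28,0],"yaw":0},
  {"slide":[-0.8,0.37,0],"yaw":0},
  {"slide":[-0.8,0.37,0.1],"yaw":0},
  {"slide":[-0.6,0.28,0.2],"yaw":0},
  {"slide":[-0.4,0.19,0.3],"yaw":0},
  {"slide":[-0.136,0.066,0.3],"yaw":0},
  {"slide":[0,0,0.3],"yaw":0},
  {"slide":[0,0,0.2],"yaw":0},
  {"slide":[0,0,0.1],"yaw":0},
])

```text
clock: 9.9
eef_pos: [0.5294, -0.2403, 0.0463]
eef_rot: [-0.001, 0.772, 0.635, -0.0]
ft_force: [0.6, -0.0, 0.3]
width: 0.009
finger_force: 0.0
```

```bash
python3 -c "
from h import *
to((.5285,-.243,.029))"
```

```text
t 9.9 p [ 0.5294 -0.2403  0.0463] F [ 0.56 -0.01  0.25] tooly deg -11.2 j [-0.17  0.42  0.63  1.78 -0.29  1.04  0.38]
(0.5285, -0.243, 0.029) units [-0.071 -0.009  0.432]
```

Call:
move_arm([
  {"slide":[-0.035,0,0.1],"yaw":0},
  {"slide":[-0.03,0,0.1],"yaw":0},
  {"slide":[0,0,0.1],"yaw":0},
  {"slide":[0,0,0.08],"yaw":0},
  {"slide":[0,0,0.05],"yaw":0},
  {"slide":[0,0,0.05],"yaw":0},
  {"slide":[0,0,0],"yaw":0},
])

```text
clock: 10.6
eef_pos: [0.5291, -0.2442, 0.0279]
eef_rot: [-0.0, 0.773, 0.634, -0.0]
ft_force: [0.1, -0.1, -0.5]
width: 0.008
finger_force: 0.0
```

Call:
move_arm([
  {"slide":[0,0,0.03],"yaw":0},
  {"slide":[0,0,0.02],"yaw":0},
  {"slide":[0,0,0],"yaw":0},
])

```text
clock: 10.9
eef_pos: [0.5292, -0.2442, 0.0261]
eef_rot: [-0.0, 0.773, 0.634, 0.0]
ft_force: [-0.2, -0.8, -0.2]
width: 0.006
finger_force: 0.0
```

Call:
move_arm([
  {"slide":[0,0,0.03],"yaw":0},
  {"slide":[0,0,0.02],"yaw":0},
  {"slide":[0,0,0],"yaw":0},
])

```text
clock: 11.2
eef_pos: [0.5292, -0.2442, 0.024]
eef_rot: [-0.0, 0.773, 0.634, -0.0]
ft_force: [-0.5, -0.1, 0.5]
width: 0.006
finger_force: 0.0
```

Call:
move_arm([
  {"slide":[0,0,0.03],"yaw":0},
  {"slide":[0,0,0.02],"yaw":0},
  {"slide":[0,0,0],"yaw":0},
])

```text
clock: 11.5
eef_pos: [0.5292, -0.2442, 0.0219]
eef_rot: [-0.0, 0.773, 0.634, -0.0]
ft_force: [-0.8, -0.0, -0.8]
width: 0.005
finger_force: 0.0
```

Call:
move_arm([
  {"slide":[0,0,0.03],"yaw":0},
  {"slide":[0,0,0],"yaw":0},
])

```text
clock: 11.7
eef_pos: [0.5291, -0.2442, 0.0208]
eef_rot: [-0.0, 0.773, 0.634, -0.0]
ft_force: [-0.4, -0.6, 0.4]
width: 0.007
finger_force: 0.0
```

Call:
move_arm([
  {"slide":[0,0,0.03],"yaw":0},
  {"slide":[0,0,0],"yaw":0},
])

```text
clock: 11.9
eef_pos: [0.5292, -0.2442, 0.0196]
eef_rot: [-0.0, 0.773, 0.634, -0.0]
ft_force: [0.4, -0.5, 0.2]
width: 0.003
finger_force: 0.0
```

```bash
python3 - <<'E'
from h import *
p=get_state()['eef_pos'];n='side';r,c=235,140
a=read_camera(n)[r:r+120,c:c+160,::-1].copy()
a=cv2.convertScaleAbs(cv2.resize(a,(800,600),interpolation=2),alpha=1.9)
for z in(0,.01,.02,.03): 
  x,y=((proj(n,p+[0,0,z])-[c,r]+.5)*5).round().astype(int);print(z,x,y);cv2.circle(a,(x,y),3,(0,0,255),-1)
cv2.imwrite('pics/m5.png',a)
E
```

```text
0 416 384
0.01 415 371
0.02 413 358
0.03 412 345
```

View pics/m5.png

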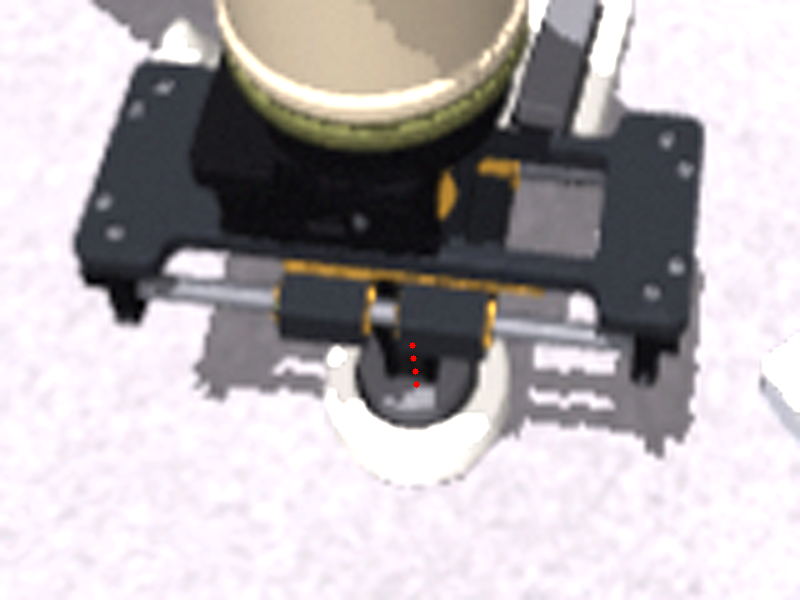

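The fingertips, with their lower end at about (410,378), sit just above the centre of the large key at about (416,376). I'll continue down.

Call:
move_arm([
  {"slide":[0,0,0.03],"yaw":0},
  {"slide":[0,0,0],"yaw":0},
])

```text
clock: 12.15
eef_pos: [0.5292, -0.2441, 0.0184]
eef_rot: [-0.0, 0.773, 0.634, 0.0]
ft_force: [0.0, 0.3, 0.0]
width: 0.003
finger_force: 0.0
```

Call:
move_arm([
  {"slide":[0,0,0.03],"yaw":0},
  {"slide":[0,0,0],"yaw":0},
])

```text
clock: 12.35
eef_pos: [0.5292, -0.2442, 0.0172]
eef_rot: [-0.0, 0.773, 0.634, -0.0]
ft_force: [1.0, -0.8, -0.7]
width: 0.003
finger_force: 0.0
```

Call:
move_arm([
  {"slide":[0,0,0.03],"yaw":0},
  {"slide":[0,0,0],"yaw":0},
])

```text
clock: 12.55
eef_pos: [0.5292, -0.2442, 0.0159]
eef_rot: [-0.0, 0.773, 0.634, -0.0]
ft_force: [-0.7, 0.6, 0.6]
width: 0.007
finger_force: 0.0
```

Call:
move_arm([
  {"slide":[0,0,0.03],"yaw":0},
  {"slide":[0,0,0],"yaw":0},
])

```text
clock: 12.75
eef_pos: [0.5293, -0.2443, 0.0149]
eef_rot: [0.0, 0.773, 0.634, 0.0]
ft_force: [-0.3, -0.0, 0.4]
width: 0.01
finger_force: 0.4
```

Call:
move_arm([
  {"slide":[0,0,0.03],"yaw":0},
  {"slide":[0,0,0],"yaw":0},
])

```text
clock: 12.95
eef_pos: [0.5294, -0.2443, 0.0138]
eef_rot: [0.0, 0.773, 0.634, 0.0]
ft_force: [-0.2, 1.0, 2.6]
width: 0.006
finger_force: 1.6
```

Call:
move_arm([
  {"slide":[0,0,0.03],"yaw":0},
  {"slide":[0,0,0],"yaw":0},
])

```text
clock: 13.15
eef_pos: [0.5293, -0.2443, 0.0125]
eef_rot: [0.0, 0.773, 0.634, 0.0]
ft_force: [-1.2, -0.8, 2.9]
width: 0.005
finger_force: 1.7
```

Contact is at reported z of about 0.0148, with 3–4 N of resistance. The stop should come near z = 0.004.

Call:
move_arm([
  {"slide":[0,0,0.03],"yaw":0},
  {"slide":[0,0,0.03],"yaw":0},
  {"slide":[0,0,0.03],"yaw":0},
  {"slide":[0,0,0.03],"yaw":0},
  {"slide":[0,0,0.03],"yaw":0},
  {"slide":[0,0,0],"yaw":0},
])

```text
clock: 13.75
eef_pos: [0.5293, -0.2443, 0.0064]
eef_rot: [0.0, 0.773, 0.634, 0.0]
ft_force: [-0.2, 0.3, 3.3]
width: 0.001
finger_force: 1.6
```

Call:
move_arm([
  {"slide":[0,0,0.03],"yaw":0},
  {"slide":[0,0,0.03],"yaw":0},
  {"slide":[0,0,0],"yaw":0},
])

```text
clock: 14.05
eef_pos: [0.5293, -0.2443, 0.0041]
eef_rot: [0.0, 0.773, 0.634, 0.0]
ft_force: [0.4, -0.2, 5.6]
width: 0.005
finger_force: 2.7
```

Call:
move_arm([
  {"slide":[0,0,0.03],"yaw":0},
  {"slide":[0,0,0],"yaw":0},
])

```text
clock: 14.25
eef_pos: [0.5294, -0.2443, 0.0032]
eef_rot: [0.0, 0.773, 0.634, 0.0]
ft_force: [-1.4, 0.4, 8.2]
width: 0.005
finger_force: 4.2
```

The force rises to 8 N at the stop, so the large key is fully down. I'll lift and move to the bar, turning back to line up with it.

Call:
move_arm([
  {"slide":[0,0,-0.15],"yaw":0},
  {"slide":[0,0,-0.5],"yaw":0},
  {"slide":[0,0,-0.7],"yaw":0},
  {"slide":[0.3,0.08,-0.5],"yaw":0},
  {"slide":[0.6,0.14,-0.2],"yaw":0},
  {"slide":[0.8,0.18,0],"yaw":0},
  {"slide":[0.8,0.18,0],"yaw":0},
  {"slide":[0.6,0.14,0],"yaw":0},
  {"slide":[0.4,0.08,0],"yaw":0},
  {"slide":[0.08,0.02,0],"yaw":-0.04},
])

```text
clock: 15.25
eef_pos: [0.5897, -0.1076, 0.0844]
eef_rot: [-0.001, 0.731, 0.683, -0.0]
ft_force: [-0.6, 0.4, -0.3]
width: -0.001
finger_force: 0.0
```

Call:
move_arm([
  {"slide":[0,0,0],"yaw":-0.047},
  {"slide":[0,0,0],"yaw":-0.047},
  {"slide":[0,0,0],"yaw":-0.047},
  {"slide":[0,0,0],"yaw":-0.047},
  {"slide":[0,0,0],"yaw":-0.047},
  {"slide":[0,0,0],"yaw":-0.047},
  {"slide":[0,0,0],"yaw":-0.047},
  {"slide":[0,0,0],"yaw":-0.047},
  {"slide":[0,0,0],"yaw":-0.047},
  {"slide":[0,0,0],"yaw":0},
])

```text
clock: 16.25
eef_pos: [0.5888, -0.111, 0.0847]
eef_rot: [-0.0, 0.155, 0.988, -0.0]
ft_force: [0.4, -0.1, -0.5]
width: 0.005
finger_force: 0.0
```

```bash
python3 - <<'E'
from h import *
to((.5895,-.1105,.025),(.5895,-.1105,.016))
g=cv2.cvtColor(read_camera('side'),cv2.COLOR_RGB2GRAY).astype(int)
x,y=222,308
m=(abs(g-g[y,x])<16).astype(np.uint8);m[:280]=0;m[330:]=0
_,L,st,ce=cv2.connectedComponentsWithStats(m,connectivity=4);print(st[L[y,x]],ce[L[y,x]].round(2),g[285:335,x])
E
```

```text
t 16.25 p [ 0.5888 -0.111   0.0847] F [ 0.35 -0.15 -0.48] tooly deg 72.2 j [-0.17  0.37  0.34  1.68 -0.14  1.11  1.47]
(0.5895, -0.1105, 0.025) units [-0.013  0.017  1.493]
(0.5895, -0.1105, 0.016) units [-0.     0.     0.225]
[213 299  21  20 332] [222.91 308.53] [135 135 135 133 133 133 133 150 201 225 225 225 164  60  88  92  91  92
  92  92  91  92  93  93  94  93  93  94  94  95  95  96  99  92  54  75
 175 229 229 229 231 221 160 153 150 148 137 119 129 126]
```

The large key's image dropped 2.3 px, against about 2.5 px for 10 mm, so it is down. Now the bar.

Call:
move_arm([
  {"slide":[-0.013,0.017,0.2],"yaw":0},
  {"slide":[0,0,0.4],"yaw":0},
  {"slide":[0,0,0.4],"yaw":0},
  {"slide":[0,0,0.3],"yaw":0},
  {"slide":[0,0,0.15],"yaw":0},
  {"slide":[0,0,0.1],"yaw":0},
  {"slide":[0,0,0.05],"yaw":0},
  {"slide":[0,0,0],"yaw":0},
])

```text
clock: 17.1
eef_pos: [0.5903, -0.1098, 0.0211]
eef_rot: [0.0, 0.156, 0.988, 0.0]
ft_force: [-0.3, 1.2, 0.3]
width: 0.007
finger_force: 0.0
```

Call:
move_arm([
  {"slide":[0,0,0.03],"yaw":0},
  {"slide":[0,0,0.03],"yaw":0},
  {"slide":[0,0,0.03],"yaw":0},
  {"slide":[0,0,0.03],"yaw":0},
  {"slide":[0,0,0.03],"yaw":0},
  {"slide":[0,0,0],"yaw":0},
])

```text
clock: 17.7
eef_pos: [0.5901, -0.1097, 0.0149]
eef_rot: [0.0, 0.156, 0.988, 0.0]
ft_force: [-0.6, 0.4, 2.3]
width: 0.007
finger_force: 0.8
```

Call:
move_arm([
  {"slide":[0,0,0.03],"yaw":0},
  {"slide":[0,0,0.03],"yaw":0},
  {"slide":[0,0,0.03],"yaw":0},
  {"slide":[0,0,0],"yaw":0},
])

```text
clock: 18.1
eef_pos: [0.5902, -0.1097, 0.0113]
eef_rot: [0.0, 0.156, 0.988, 0.0]
ft_force: [-0.6, 0.5, 3.4]
width: 0.005
finger_force: 1.7
```

Call:
move_arm([
  {"slide":[0,0,0.03],"yaw":0},
  {"slide":[0,0,0.03],"yaw":0},
  {"slide":[0,0,0.03],"yaw":0},
  {"slide":[0,0,0.03],"yaw":0},
  {"slide":[0,0,0.03],"yaw":0},
  {"slide":[0,0,0],"yaw":0},
])

```text
clock: 18.7
eef_pos: [0.5901, -0.1098, 0.0052]
eef_rot: [0.0, 0.156, 0.988, 0.0]
ft_force: [0.4, -0.0, 3.9]
width: 0.007
finger_force: 1.6
```

Call:
move_arm([
  {"slide":[0,0,0.03],"yaw":0},
  {"slide":[0,0,0.02],"yaw":0},
  {"slide":[0,0,0],"yaw":0},
])

```text
clock: 19.0
eef_pos: [0.5902, -0.1098, 0.0036]
eef_rot: [0.0, 0.156, 0.988, 0.0]
ft_force: [-1.6, 0.6, 7.0]
width: 0.005
finger_force: 3.6
```

The bar is at its stop. Next is the square key.

Call:
move_arm([
  {"slide":[0,0,-0.15],"yaw":0},
  {"slide":[0,0,-0.5],"yaw":0},
  {"slide":[0,0,-0.7],"yaw":0},
  {"slide":[0.3,0.3,-0.5],"yaw":0},
  {"slide":[0.6,0.6,-0.15],"yaw":0},
  {"slide":[0.7,0.7,0],"yaw":0},
  {"slide":[0.7,0.7,0],"yaw":0},
  {"slide":[0.7,0.7,0],"yaw":0},
  {"slide":[0.5,0.5,0],"yaw":0},
  {"slide":[0.3,0.3,0],"yaw":0},
])

```text
clock: 20.0
eef_pos: [0.4908, 0.0841, 0.0833]
eef_rot: [-0.0, 0.154, 0.988, 0.0]
ft_force: [0.4, -0.3, 0.5]
width: 0.009
finger_force: 0.0
```

Call:
move_arm([
  {"slide":[0.1,0.06,0],"yaw":0},
  {"slide":[0,0,0],"yaw":0},
  {"slide":[0,0,0],"yaw":0},
])

```text
clock: 20.3
eef_pos: [0.4895, 0.0839, 0.0833]
eef_rot: [0.0, 0.156, 0.988, -0.0]
ft_force: [-0.1, 0.1, -0.3]
width: 0.003
finger_force: 0.0
```

```bash
python3 - <<'E'
from h import *
to((.4895,.0855,.021))
E
```

```text
t 20.3 p [0.4895 0.0839 0.0833] F [-0.07  0.13 -0.28] tooly deg 72.0 j [-0.47  0.15  0.23  1.94 -0.04  1.05  1.03]
(0.4895, 0.0855, 0.021) units [0.014 0.037 1.558]
```

Call:
move_arm([
  {"slide":[0.014,0.037,0.2],"yaw":0},
  {"slide":[0,0,0.4],"yaw":0},
  {"slide":[0,0,0.4],"yaw":0},
  {"slide":[0,0,0.3],"yaw":0},
  {"slide":[0,0,0.13],"yaw":0},
  {"slide":[0,0,0.08],"yaw":0},
  {"slide":[0,0,0.05],"yaw":0},
  {"slide":[0,0,0],"yaw":0},
])

```text
clock: 21.1
eef_pos: [0.4893, 0.0868, 0.0211]
eef_rot: [0.0, 0.156, 0.988, 0.0]
ft_force: [-0.1, -0.1, -0.1]
width: 0.004
finger_force: 0.0
```

Call:
move_arm([
  {"slide":[0,0,0.03],"yaw":0},
  {"slide":[0,0,0.03],"yaw":0},
  {"slide":[0,0,0.03],"yaw":0},
  {"slide":[0,0,0.03],"yaw":0},
  {"slide":[0,0,0.03],"yaw":0},
  {"slide":[0,0,0],"yaw":0},
])

```text
clock: 21.7
eef_pos: [0.489, 0.0868, 0.0148]
eef_rot: [-0.0, 0.156, 0.988, 0.0]
ft_force: [0.7, -0.1, -0.7]
width: 0.006
finger_force: 0.0
```

Call:
move_arm([
  {"slide":[0,0,0.03],"yaw":0},
  {"slide":[0,0,0.03],"yaw":0},
  {"slide":[0,0,0.03],"yaw":0},
  {"slide":[0,0,0],"yaw":0},
])

```text
clock: 22.1
eef_pos: [0.4891, 0.0868, 0.0113]
eef_rot: [0.0, 0.156, 0.988, 0.0]
ft_force: [-1.2, -1.1, 4.1]
width: 0.001
finger_force: 1.7
```

Call:
move_arm([
  {"slide":[0,0,0.03],"yaw":0},
  {"slide":[0,0,0.03],"yaw":0},
  {"slide":[0,0,0.03],"yaw":0},
  {"slide":[0,0,0.03],"yaw":0},
  {"slide":[0,0,0.03],"yaw":0},
  {"slide":[0,0,0],"yaw":0},
])

```text
clock: 22.7
eef_pos: [0.4891, 0.0868, 0.0052]
eef_rot: [0.0, 0.156, 0.988, 0.0]
ft_force: [-0.6, -0.5, 3.0]
width: 0.001
finger_force: 1.6
```

Call:
move_arm([
  {"slide":[0,0,0.03],"yaw":0},
  {"slide":[0,0,0.02],"yaw":0},
  {"slide":[0,0,0],"yaw":0},
])

```text
clock: 23.0
eef_pos: [0.4892, 0.0868, 0.0035]
eef_rot: [0.0, 0.156, 0.988, 0.0]
ft_force: [-1.7, -1.2, 7.6]
width: 0.003
finger_force: 3.7
```

The square key is at its stop. I'll lift, retreat and check everything.

Call:
move_arm([
  {"slide":[0,0,-0.15],"yaw":0},
  {"slide":[0,0,-0.5],"yaw":0},
  {"slide":[0,0,-0.8],"yaw":0},
  {"slide":[0,0,-0.8],"yaw":0},
  {"slide":[0.3,0.4,-0.8],"yaw":0},
  {"slide":[0.6,0.7,-0.4],"yaw":0},
  {"slide":[0.6,0.8,0],"yaw":0},
  {"slide":[0.6,0.8,0],"yaw":0},
  {"slide":[0.6,0.8,0],"yaw":0},
  {"slide":[0.4,0.6,0],"yaw":0},
])

```text
clock: 24.0
eef_pos: [0.42, 0.2834, 0.1414]
eef_rot: [-0.0, 0.155, 0.988, 0.0]
ft_force: [0.5, 0.0, 0.1]
width: 0.003
finger_force: 0.0
```

Call:
move_arm([
  {"slide":[0.3,0.5,0],"yaw":0},
  {"slide":[0.3,0.5,0],"yaw":0},
  {"slide":[0.2,0.3,0],"yaw":0},
  {"slide":[0,0,0],"yaw":0},
  {"slide":[0,0,0],"yaw":0},
])

```text
clock: 24.5
eef_pos: [0.4074, 0.3393, 0.1412]
eef_rot: [0.0, 0.156, 0.988, -0.0]
ft_force: [0.4, -0.3, -0.6]
width: 0.008
finger_force: 0.0
```

```bash
python3 - <<'E'
from h import *
to()
a=read_camera('side');b=read_camera('top')
cv2.imwrite('pics/fin.png',cv2.resize(a[80:,120:,::-1],(800,600),interpolation=2))
for nm,n,G,(x,y) in(('main','side',a,(222,308)),('bar','side',a,(251,246)),('square','side',a,(204,183)),('main','top',b,(366,236)),('bar','top',b,(307,207)),('square','top',b,(219,250))):
    g=cv2.cvtColor(G,cv2.COLOR_RGB2GRAY).astype(int);m=np.zeros(g.shape,np.uint8);s=np.s_[y-25:y+25,x-25:x+25]
    m[s]=abs(g[s]-g[y,x])<16
    _,L,st,ce=cv2.connectedComponentsWithStats(m,connectivity=4);l=L[y,x];print(nm,n,st[l],ce[l].round(1),onz(n,ce[l],.03).round(4))
E
```

```text
t 24.5 p [0.4074 0.3393 0.1412] F [ 0.4  -0.33 -0.62] tooly deg 72.1 j [-0.78  0.17  0.    1.79  0.    1.19  0.48]
main side [213 299  21  20 335] [222.9 308.5] [ 0.5301 -0.244   0.03  ]
bar side [244 234  15  26 229] [251.1 247. ] [ 0.5906 -0.1114  0.03  ]
square side [196 178  19  13 151] [205.2 184. ] [0.4911 0.084  0.03  ]
main top [357 226  18  20 242] [365.6 235.2] [ 0.5278 -0.243   0.03  ]
bar top [293 199  29  18 255] [306.9 207.1] [ 0.5891 -0.1099  0.03  ]
square top [211 240  20  20 291] [220.6 249.5] [0.4879 0.0853 0.03  ]
```

View pics/fin.png

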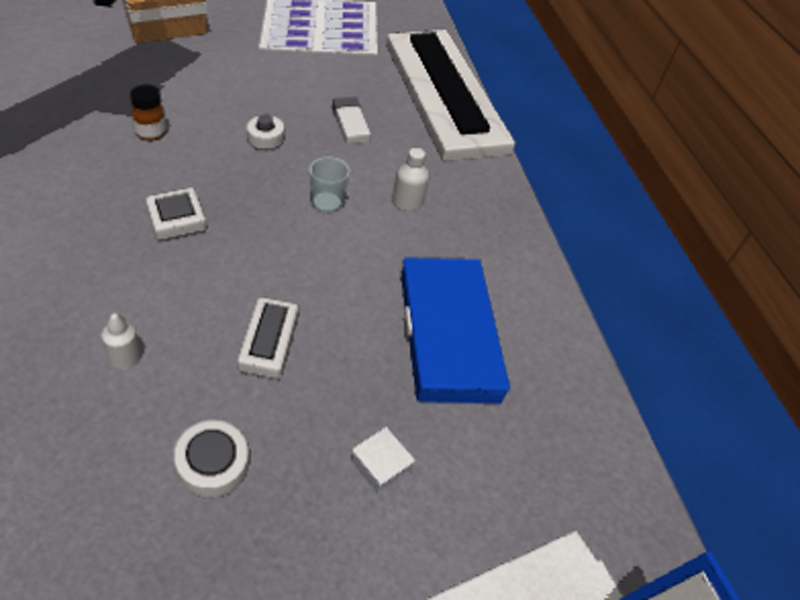

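The large round (212,455), bar (270,330) and square (176,207) keys are all down nearly level and have not moved. The small round key (265,121) is still up, and the bottles and boxes are where they were.

```bash
python3 -c "
from cell import close_job
print(close_job())"
```

```text
the job is handed in; nothing more can be done
None
```

I pressed the large round, bar and square keys in that order until each stayed down; the small round key is still up, nothing else moved in the final pictures, and I handed the job in at about 25 s.

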